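# Reverse the pickle jars onto the serving rack

### The arm

A 6-joint arm with a two-finger parallel gripper is mounted at the origin on the work surface. World frame = base frame: x ahead of the robot, y to its left, z up, the work surface at z = 0. Lengths are in m, angles in rad, forces in N, time in s.
With the tool pointing down it reaches from about 0.375 to 0.9 m from the base axis. Payload 3.1 kg.
Tool frame: the origin (TCP) lies midway between the tips of the shut fingers; the grasp point (between the pads) lies 19 mm behind it; z points along the fingers, y is the direction in which the jaws open and shut (so a half turn about z gives the same grasp; the last joint's range is limited). The gripper opens to 87 mm and grips with 3 to 60 N. Pads are 19 mm wide; open, the fingers measure 117 mm over their backs; the gripper's body (75 mm by 190 mm) begins 51 mm behind the grasp point.
Start: joints at [1.083, 0.527, 1.433, -0, 1.181, -0.178], TCP at [0.19, 0.595, 0.223] pointing down, gripper open.
Joint ranges: [-3.08, 3.08], [-0.75, 2.2], [0.22, 2.44], [-1.43, 4.57], [0, 2.65], [-2.85, 2.85]. Speed limits (rad/s): [2.79, 2.79, 3.14, 3.14, 3.14, 3.14].

### API

Orientations are given as [roll, pitch, yaw] about the fixed x, y, z axes, in that order (R = Rz(yaw) Ry(pitch) Rx(roll)).
In Python, from station import bot, cams, nets gives the robot as it stands.
- The arm moves only by the tool carry_out, never from a script. Its arguments are lists of equal length, an entry for each row: "translation": the shift along the world's x, y, z in m, a list of three; "twist": the turn about the world's z in degrees. In form: {"translation": [[dx, dy, dz], ...], "twist": [twist, ...]}. A call has 1 to 8 rows; each row is the pose to reach, as a shift and turn from the pose measured when the call began; what a row does not reach only later rows make up. A row lasts 1/8 s, in which the tool goes at most 62.5 mm and 10.7 degrees, less where a joint would pass 70% of its speed; a pose out of reach is approached as far as the arm can. A call with a gripper value outside its range is refused whole. "gripper" is the gripper command: -1 is fully open, 1 is shut, values between are in proportion, set as the call begins (left out, the last holds). The fingers move at their own pace and stop on an object; "squeeze" is the grip in N (left out, the last holds). Time passes only in rows, so rows that repeat a pose let the fingers close. It gives the time, the measured TCP pose, the force and the opening at its end, in the units of the state.
- bot.get_obs(): the state, without advancing time (a new reading comes with each control period).
- cams.read_camera(name): name is "scene" or "top" or "wrist"; returns (picture, depth): 420x560x3 uint8, red, green, blue; 420x560 float32, m along the optical axis (not along the pixel's ray), 0 where there is no reading.
- cams.camera_info(name): a dict with "intrinsics" (3x3 intrinsics, pixels), "k1" (the pictures are not rectified: a ray, as slopes to the right and down, at radius r is drawn at 1 + k1 r^2 times it, then the intrinsics apply), "world_to_cam" (4x4, takes a point from world to camera coordinates). Camera axes: x right, y down, z forward; pixel columns grow to the right and rows downward; lengths in m; the calibration is good to about 2 mm. A picture is of the moment at which its call begins: read the wrist's pose just before it. camera_info takes no time and is no camera call; for the wrist camera it gives the pose at the moment of the call.
- bot.close_job(): hands the job in, once; it reports no verdict.
Trained networks look in the newest picture that a camera, given by its name, has taken for a name from the list of things; names that differ only in an ending like _2 or _b are one class to them, and where a whole thing is asked for, a point or a joint stands for the part that bears it (a point fixed in the world has none). Each returns a list of dicts, best first, with "conf" (0 to 1); they miss things now and then, are a little off and sometimes report something else, mostly with a low value. They report only what shows in the picture. A call takes as long as a camera call. They do not tell look-alikes from the thing itself.
- nets.recognise(query, camera): "bbox" ([left, top, width, height] in pixels, round what is visible of it).
- nets.trace(query, camera): "mask" (420x560 bool, what is visible of it) and "bbox" ([left, top, width, height] in pixels, round what is visible of it).
- nets.landmark_of(query, camera): "point" ([column, row] in pixels: a listed point, or the origin of a listed thing).
The state is a dict: "clock": time; "joints": joint angles; "qd": joint speeds; "effort": joint torques, N m; "eef_pos": TCP position; "tcp_rot": TCP orientation; "wrist_force": force on the tool from outside, world axes, zero at the start; "moment": the same for the moment, N m; "gripper_width": finger opening in m.
Only numpy, scipy, OpenCV 4.12 (cv2) and the standard library are available. Lean on these libraries where they do the work, as an engineer would, in place of code of your own. Each camera call takes 0.05 s, during which the arm holds its last target. There are 200 camera calls.

### The job

The guests' queue now passes the counter from the other end, so move the four jars from the steel prep rack to the wooden serving rack in reverse order: seen from the robot, the jar that stands leftmost on the prep rack goes in the rightmost bay, the second from the left in the second from the right, and so on. Centre each jar on the ring of its bay. The jars are glass and filled: keep them upright, set each one down gently instead of dropping it, and leave all four standing still on the rack.

Things in the scene. Friction and masses are not known exactly. Their poses are not given: they have to be found in the camera images.
- jar_tall: Tallest jar: round clear glass body with dark brown contents (54 mm diameter) with a flat round light-wood lid 58 mm across and 16 mm thick; 122 mm high in all. Lid fixed on; grip it by the lid's rim, its widest part. Origin: centre of the underside, z up. Under 0.4 kg.
- jar_short: Shortest jar: round clear glass body with dark brown contents (54 mm diameter) with a round light-wood lid 58 mm across and 16 mm thick, whose flat top is 92 mm above the jar's underside and bears a small raised wooden disc in the middle (24 mm across, 6 mm high, 98 mm in all). Lid fixed on; grip it by the lid's rim, its widest part. Origin: centre of the underside, z up. Under 0.4 kg.
- jar_slim: Slim jar: round clear glass body with dark brown contents (41 mm diameter) with a flat round light-wood lid 44 mm across and 16 mm thick; 110 mm high in all. Lid fixed on; grip it by the lid's rim, its widest part. Origin: centre of the underside, z up. Under 0.4 kg.
- jar_square: Square jar: clear glass body with dark brown contents 48 x 48 mm with a flat square light-wood lid 52 x 52 mm and 16 mm thick; 102 mm high in all; its x and y axes are square to its sides. Lid fixed on; grip it by the lid's rim, its widest part. Origin: centre of the underside, z up. Under 0.4 kg.
- coaster_tall: Round cork coaster, 74 mm across, 3 mm thick, fixed in the bay of the prep rack in which the tall jar stands at the start; it does not move and keeps marking that jar's starting bay. All four coasters look alike. Origin at the centre of its underside, its top 15 mm above the counter.
- coaster_short: Round cork coaster, 74 mm across, 3 mm thick, fixed in the bay of the prep rack in which the short jar stands at the start; it does not move and keeps marking that jar's starting bay. All four coasters look alike. Origin at the centre of its underside, its top 15 mm above the counter.
- coaster_slim: Round cork coaster, 74 mm across, 3 mm thick, fixed in the bay of the prep rack in which the slim jar stands at the start; it does not move and keeps marking that jar's starting bay. All four coasters look alike. Origin at the centre of its underside, its top 15 mm above the counter.
- coaster_square: Round cork coaster, 74 mm across, 3 mm thick, fixed in the bay of the prep rack in which the square jar stands at the start; it does not move and keeps marking that jar's starting bay. All four coasters look alike. Origin at the centre of its underside, its top 15 mm above the counter.
- prep_rack: Steel rack, a jar on a coaster in each bay at the start; nearer or farther than the other rack. Fixed, 388 (y) x 90 mm, base 12 mm thick. Four bays in a row along y, centres at x 0, y -132, -44, 44, 132 mm; strips 6 mm wide, 8 mm above the base, between and beside (82 mm clear). Bar handle at each end, 29 mm high. Origin: centre of underside; y axis within 9 degrees of robot's left.
- serving_rack: Dark wooden rack, brass handles, empty; flush light ring (68 mm) at each bay's centre. Fixed, 388 (y) x 90 mm, base 12 mm thick. Four bays in a row along y, centres at x 0, y -132, -44, 44, 132 mm; strips 6 mm wide, 8 mm above the base, between and beside (82 mm clear). Bar handle at each end, 29 mm high. Origin: centre of underside; y axis within 9 degrees of robot's left.
Things that resemble listed ones, but are neither listed nor needed, are in the scene too. Leave any purple or yellow look-alike of the jar_short alone.

How it is judged:
At the end, for the whole second after the job is handed in: Each jar stands upright (within 0.1 rad) and at rest on the base of the serving rack, in the bay that mirrors its starting bay on the prep rack (marked by its coaster), centred within 12 mm along the rack and 14 mm across it (((y of jar_tall in the frame of serving_rack between -0.144 and -0.12 m and y of coaster_tall in the frame of prep_rack between 0.102 and 0.162 m) or (y of jar_tall in the frame of serving_rack between -0.056 and -0.032 m and y of coaster_tall in the frame of prep_rack between 0.014 and 0.074 m) or (y of jar_tall in the frame of serving_rack between 0.032 and 0.056 m and y of coaster_tall in the frame of prep_rack between -0.074 and -0.014 m) or (y of jar_tall in the frame of serving_rack between 0.12 and 0.144 m and y of coaster_tall in the frame of prep_rack between -0.162 and -0.102 m)) and x of jar_tall in the frame of serving_rack between -0.014 and 0.014 m and z of jar_tall in the frame of serving_rack between 0.008 and 0.016 m and angle between each of jar_tall, jar_short, jar_slim, jar_square's own z axis and vertical below 0.1 rad and linear speed of each of jar_tall, jar_short, jar_slim, jar_square below 0.02 m/s and angular speed of each of jar_tall, jar_short, jar_slim, jar_square below 0.2 rad/s and ((y of jar_short in the frame of serving_rack between -0.144 and -0.12 m and y of coaster_short in the frame of prep_rack between 0.102 and 0.162 m) or (y of jar_short in the frame of serving_rack between -0.056 and -0.032 m and y of coaster_short in the frame of prep_rack between 0.014 and 0.074 m) or (y of jar_short in the frame of serving_rack between 0.032 and 0.056 m and y of coaster_short in the frame of prep_rack between -0.074 and -0.014 m) or (y of jar_short in the frame of serving_rack between 0.12 and 0.144 m and y of coaster_short in the frame of prep_rack between -0.162 and -0.102 m)) and x of jar_short in the frame of serving_rack between -0.014 and 0.014 m and z of jar_short in the frame of serving_rack between 0.008 and 0.016 m and ((y of jar_slim in the frame of serving_rack between -0.144 and -0.12 m and y of coaster_slim in the frame of prep_rack between 0.102 and 0.162 m) or (y of jar_slim in the frame of serving_rack between -0.056 and -0.032 m and y of coaster_slim in the frame of prep_rack between 0.014 and 0.074 m) or (y of jar_slim in the frame of serving_rack between 0.032 and 0.056 m and y of coaster_slim in the frame of prep_rack between -0.074 and -0.014 m) or (y of jar_slim in the frame of serving_rack between 0.12 and 0.144 m and y of coaster_slim in the frame of prep_rack between -0.162 and -0.102 m)) and x of jar_slim in the frame of serving_rack between -0.014 and 0.014 m and z of jar_slim in the frame of serving_rack between 0.008 and 0.016 m and ((y of jar_square in the frame of serving_rack between -0.144 and -0.12 m and y of coaster_square in the frame of prep_rack between 0.102 and 0.162 m) or (y of jar_square in the frame of serving_rack between -0.056 and -0.032 m and y of coaster_square in the frame of prep_rack between 0.014 and 0.074 m) or (y of jar_square in the frame of serving_rack between 0.032 and 0.056 m and y of coaster_square in the frame of prep_rack between -0.074 and -0.014 m) or (y of jar_square in the frame of serving_rack between 0.12 and 0.144 m and y of coaster_square in the frame of prep_rack between -0.162 and -0.102 m)) and x of jar_square in the frame of serving_rack between -0.014 and 0.014 m and z of jar_square in the frame of serving_rack between 0.008 and 0.016 m); the robot touches nothing.
It fails at once if a jar is tipped over (more than 35 degrees) (angle between any of jar_tall, jar_short, jar_slim, jar_square's own z axis and vertical above 0.61 rad).
It fails at once if a jar is dropped (falls free of the fingers, faster than 0.75 m/s, about 3 cm of fall) ((linear speed of jar_tall above 0.75 m/s and contact force between jar_tall and the fingers below 0.1 N) or (linear speed of jar_short above 0.75 m/s and contact force between jar_short and the fingers below 0.1 N) or (linear speed of jar_slim above 0.75 m/s and contact force between jar_slim and the fingers below 0.1 N) or (linear speed of jar_square above 0.75 m/s and contact force between jar_square and the fingers below 0.1 N)).
It also fails if it takes over 99 s, if anything falls off the work surface, if the arm or the gripper's body presses on something with over 40 N, if the wrist force passes 120 N, or if a joint passes its speed limit or range.

## Working session

There is one attempt and no reset: what is moved stays moved. The work goes in short steps, Python scripts to look and compute and a tool call to move; the robot and the scene stay as the last step left them, time stands still between calls to the robot, and variables do not carry over. Pictures are saved under pics/ and viewed, about 12 in all and at most 16, crops included, and the job is handed in when it is done.

Besides the shell and the picture viewer there is one more tool, called after "Emit:" as name(argument=value, ...), one argument or row to a line, values as JSON. carry_out: Moves the arm, as the interface text tells. Its arguments: {"type":"object","properties":{"translation":{"type":"array"},"twist":{"type":"array"},"gripper":{"type":"number"},"squeeze":{"type":"number"}},"required":["translation","twist"]}

```bash
mkdir -p pics; ls; python3 - <<'E'
from station import bot,cams,nets
import cv2,numpy as np
o=bot.get_obs();print(o)
for n in ("scene","top"):
    p,d=cams.read_camera(n);cv2.imwrite(f"pics/{n}0.png",p[:,:,::-1]);np.save(f"{n}_d.npy",d);np.save(f"{n}_p.npy",p)
    i=cams.camera_info(n);print(n,i)
E
```

```text
pics
{'clock': 0.0, 'joints': array([ 1.08346192e+00,  5.28465378e-01,  1.43391847e+00, -3.29640158e-05,
        1.18139321e+00, -1.78527376e-01]), 'qd': array([ 9.14876029e-05,  2.29412993e-04, -7.20890944e-05,  4.75047791e-04,
        1.22998756e-03,  8.50969307e-04]), 'effort': array([-5.08240137e-04, -4.40038919e+01, -1.76590616e+01,  6.30507711e-02,
        5.83431136e-02, -1.88782205e-04]), 'eef_pos': array([0.18959495, 0.5947689 , 0.22156698]), 'tcp_rot': array([-3.13943756e+00, -3.57921643e-04,  2.83279778e+00]), 'wrist_force': array([-0.41667852,  0.47995565,  0.09844185]), 'moment': array([-0.00918975,  0.01708685,  0.03451066]), 'gripper_width': 0.0871123818447123}
scene {'intrinsics': array([[535.16675752,   0.        , 284.35928932],
       [  0.        , 535.16675752, 203.81037444],
       [  0.        ,   0.        ,   1.        ]]), 'k1': -0.12299723796759386, 'world_to_cam': array([[-0.14368822,  0.98959863, -0.00694594,  0.0836005 ],
       [ 0.67916362,  0.09350368, -0.72800676, -0.28991576],
       [-0.71978502, -0.10932342, -0.68553477,  1.18572498],
       [ 0.        ,  0.        ,  0.        ,  1.        ]])}
top {'intrinsics': array([[427.04095424,   0.        , 277.87291389],
       [  0.        , 427.04095424, 205.58081456],
       [  0.        ,   0.        ,   1.        ]]), 'k1': -0.05231816981946125, 'world_to_cam': array([[ 0.00511248, -0.99991041, -0.01237045, -0.01869355],
       [-0.99521488, -0.00388059, -0.09763343,  0.52013292],
       [ 0.09757667,  0.01281041, -0.99514556,  0.72356672],
       [ 0.        ,  0.        ,  0.        ,  1.        ]])}
```

View pics/top0.png

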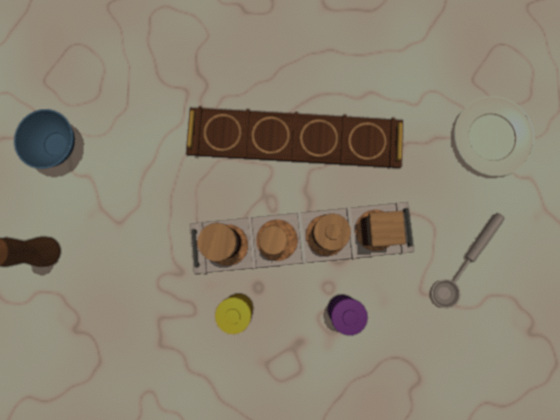

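View pics/scene0.png

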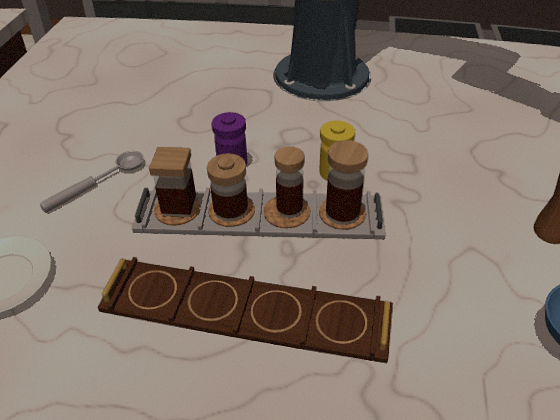

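The top view (up = +x, left = +y) shows the jars from the left: tall (218,242), slim (271,239), short with its disc (330,233) and square (387,229). The rings are at (222,132), (270,135), (319,138) and (367,141). The yellow (233,315) and purple (348,316) look-alikes stand off the rack, so I'll leave them alone. The scene view agrees with this.

```bash
cat > h.py <<'E'
from station import bot,cams,nets
import cv2,numpy as np
def rays(i,uv):
    k=np.array([i["k1"],0,0,0,0]); return cv2.undistortPoints(np.float64(uv).reshape(-1,1,2),i["intrinsics"],k).reshape(-1,2)
def world(i,uv,dep):
    r=rays(i,uv); P=np.c_[r,np.ones(len(r))]*np.asarray(dep).reshape(-1,1); T=np.linalg.inv(i["world_to_cam"]); return P@T[:3,:3].T+T[:3,3]
def onplane(i,uv,z):
    r=rays(i,uv); T=np.linalg.inv(i["world_to_cam"]); D=np.c_[r,np.ones(len(r))]@T[:3,:3].T; s=(z-T[2,3])/D[:,2]; return T[:3,3]+D*s[:,None]
def cloud(i,d):
    v,u=np.nonzero(d>0); uv=np.c_[u,v]; return uv,world(i,uv,d[v,u])
E
python3 - <<'E'
from h import *
i=cams.camera_info("top");j=cams.camera_info("scene")
p=np.load("top_p.npy");d=np.load("top_d.npy")
uv,W=cloud(i,d)
for n,h,c in (("tall",.122,(218,242)),("slim",.110,(271,239)),("short",.092,(330,233)),("square",.102,(387,229))):
    near=np.hypot(*(uv-c).T)<30; m=near&(abs(W[:,2]-h-.015)<.006); q=W[m]
    (cx,cy),(w,l),a=cv2.minAreaRect(q[:,:2].astype(np.float32)); c2,r=cv2.minEnclosingCircle(q[:,:2].astype(np.float32))
    print(n,m.sum(),"z",np.median(q[:,2]).round(4),"mean",q[:,:2].mean(0).round(4),"rect",round(cx,4),round(cy,4),round(w,4),round(l,4),round(a,1),"circ",np.round(c2,4),round(r,4))
# rings, in both pictures
for n,inf,cs in (("top",i,[(222,132),(270,135),(319,138),(367,141)]),("scene",j,[(341,321),(276,311),(213,300),(153,291)])):
    g=cv2.cvtColor(np.load(n+"_p.npy"),cv2.COLOR_RGB2GRAY).astype(float); C=[]
    for c in cs:
        v,u=np.mgrid[c[1]-34:c[1]+35,c[0]-40:c[0]+41]; U=np.c_[u.ravel(),v.ravel()]; w=onplane(inf,U,.012)[:,:2]
        gg=g[U[:,1],U[:,0]]; best=max(((gg[abs(np.hypot(*(w-[x,y]).T)-.0325)<.0025].mean(),x,y) for c0 in [onplane(inf,[c],.012)[0]] for x in c0[0]+np.arange(-.012,.0121,.001) for y in c0[1]+np.arange(-.012,.0121,.001)))
        C.append(best[1:])
    C=np.array(C); print(n,C.round(4).tolist()); 
    t=np.array([.132,.044,-.044,-.132]); s=(t[:,None]*C).sum(0)/(t@t); print(" centre",C.mean(0).round(4),"ydir",s.round(4),"yaw",np.degrees(np.arctan2(-s[0],s[1])).round(2),"resid",(C-C.mean(0)-t[:,None]*s).round(4).tolist())
E
```

```text
tall 1145 z 0.1367 mean [0.4554 0.0733] rect 0.4555 0.0734 0.055 0.0554 0.2 circ [0.4555 0.074 ] 0.0288
slim 647 z 0.1247 mean [ 0.4589 -0.0094] rect 0.4584 -0.009 0.0423 0.0424 0.1 circ [ 0.4589 -0.0095] 0.0218
short 992 z 0.1069 mean [ 0.4722 -0.1013] rect 0.4731 -0.1018 0.056 0.0563 0.2 circ [ 0.4726 -0.1015] 0.0289
square 1173 z 0.1167 mean [ 0.477  -0.1848] rect 0.4773 -0.1854 0.0522 0.0531 4.2 circ [ 0.477  -0.1846] 0.0355
top [[0.6559, 0.0864], [0.6514, -0.0012], [0.646, -0.0892], [0.6408, -0.1772]]
 centre [ 0.6485 -0.0453] ydir [0.0575 0.9987] yaw -3.3 resid [[-0.0002, -0.0001], [0.0003, 0.0002], [0.0, 0.0001], [-0.0001, -0.0001]]
scene [[0.6544, 0.0857], [0.6492, -0.0022], [0.6436, -0.0899], [0.639, -0.1784]]
 centre [ 0.6466 -0.0462] ydir [0.0587 0.9999] yaw -3.36 resid [[0.0001, -0.0001], [0.0001, -0.0], [-0.0004, 0.0003], [0.0002, -0.0002]]
```

Heights and diameters match the description (lid tops are jar height + 15 mm). Ring spacing is 88 mm in both cameras, and they agree within 2 mm. The mapping, averaged over both cameras:

| Jar | Target bay centre (x, y) |
|---|---|
| tall | (0.640, -0.178) |
| slim | (0.645, -0.0895) |
| short | (0.650, -0.0015) |
| square | (0.655, 0.086) |

I'll grip along x (yaw 90°), taking the tall jar first.

Emit:
carry_out(
  translation=[
    [0.02,-0.04,0],
    [0.045,-0.09,0],
    [0.07,-0.14,0],
    [0.1,-0.19,0],
    [0.125,-0.24,0],
    [0.15,-0.29,0],
    [0.175,-0.34,0],
    [0.2,-0.39,0],
  ],
  twist=[-9,-18,-27,-36,-45,-54,-63,-72],
  gripper=-1,
  squeeze=25,
)

```text
clock: 1.1
eef_pos: [0.3901, 0.2032, 0.2216]
tcp_rot: [-3.14, -0.0, 1.571]
wrist_force: [1.2, 0.1, -0.2]
gripper_width: 0.0873
```

Emit:
carry_out(
  translation=[
    [0.02,-0.04,0],
    [0.045,-0.09,0],
    [0.06,-0.12,0],
    [0.0655,-0.1295,0],
    [0.0655,-0.1295,0],
    [0.0655,-0.1295,-0.03],
    [0.0655,-0.1295,-0.04],
    [0.0655,-0.1295,-0.04],
  ],
  twist=[0,0,0,0,0,0,0,0],
)

```text
clock: 2.1
eef_pos: [0.4545, 0.0747, 0.1811]
tcp_rot: [-3.137, -0.001, 1.573]
wrist_force: [-0.7, -0.1, -0.6]
gripper_width: 0.0871
```

```bash
python3 - <<'E'
from h import *
i=cams.camera_info("wrist");p,d=cams.read_camera("wrist");cv2.imwrite("pics/w1.png",p[:,:,::-1])
uv,W=cloud(i,d); m=(abs(W[:,2]-.137)<.005)&(abs(W[:,1]-.073)<.05)&(abs(W[:,0]-.455)<.05); q=W[m]
print(bot.get_obs()["eef_pos"],m.sum()); 
if m.sum()>20: print(q.mean(0),cv2.minEnclosingCircle(q[:,:2].astype(np.float32)))
E
```

```text
[0.4552421  0.07443106 0.18169272] 4717
[0.45429931 0.07617485 0.13742384] ((0.4541006088256836, 0.07458912581205368), 0.0290819201618433)
```

View pics/w1.png

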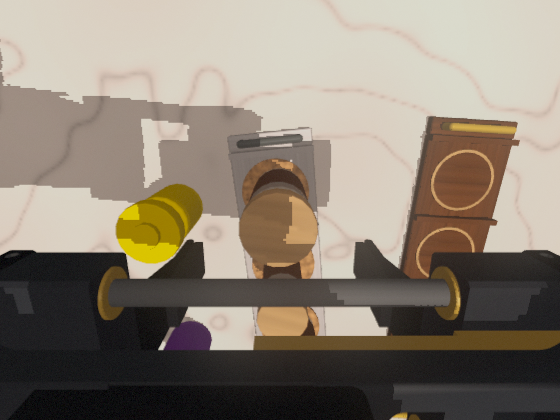

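The wrist view shows the tall lid at (278,228), centred between the fingers. The wrist measurement (0.454, 0.0746) agrees with the top camera within 1.5 mm. I'll lower and grip.

Emit:
carry_out(
  translation=[
    [0,0,-0.025],
    [0,0,-0.05],
    [0,0,-0.065],
    [0,0,-0.071],
    [0,0,-0.071],
    [0,0,-0.071],
  ],
  twist=[0,0,0,0,0,0],
)

```text
clock: 2.9
eef_pos: [0.4559, 0.0745, 0.1115]
tcp_rot: [-3.141, -0.0, 1.572]
wrist_force: [0.0, -0.3, -0.3]
gripper_width: 0.0871
```

Emit:
carry_out(
  translation=[
    [0,0,0],
    [0,0,0],
    [0,0,0],
    [0,0,0],
    [0,0,0],
    [0,0,0],
  ],
  twist=[0,0,0,0,0,0],
  gripper=1,
  squeeze=25,
)

```text
clock: 3.65
eef_pos: [0.4555, 0.0745, 0.1115]
tcp_rot: [-3.14, -0.001, 1.573]
wrist_force: [-2.1, -0.5, 2.7]
gripper_width: 0.0575
```

Emit:
carry_out(
  translation=[
    [0,0,0.005],
    [0,0,0.02],
    [0,0,0.045],
    [0,0,0.075],
    [0,0,0.105],
    [0,0,0.13],
    [0,0,0.145],
    [0,0,0.15],
  ],
  twist=[0,0,0,0,0,0,0,0],
)

```text
clock: 4.65
eef_pos: [0.4556, 0.0746, 0.2621]
tcp_rot: [-3.141, -0.0, 1.573]
wrist_force: [1.0, -0.0, -4.6]
gripper_width: 0.057
```

Emit:
carry_out(
  translation=[
    [0.008,-0.011,0],
    [0.03,-0.04,0],
    [0.06,-0.082,0],
    [0.092,-0.126,0],
    [0.125,-0.171,0],
    [0.155,-0.212,0],
    [0.176,-0.24,0],
    [0.1845,-0.2525,0],
  ],
  twist=[0,0,0,0,0,0,0,0],
)

```text
clock: 5.65
eef_pos: [0.6406, -0.1807, 0.2598]
tcp_rot: [-3.139, -0.001, 1.57]
wrist_force: [-0.2, 0.9, -3.6]
gripper_width: 0.0573
```

Emit:
carry_out(
  translation=[
    [0,0,-0.005],
    [0,0,-0.02],
    [0,0,-0.045],
    [0,0,-0.075],
    [0,0,-0.105],
    [0,0,-0.128],
    [0,0,-0.138],
    [0,0,-0.14],
  ],
  twist=[0,0,0,0,0,0,0,0],
)

```text
clock: 6.65
eef_pos: [0.6399, -0.1797, 0.1192]
tcp_rot: [-3.138, -0.001, 1.571]
wrist_force: [-0.7, 0.2, -2.8]
gripper_width: 0.0574
```

Emit:
carry_out(
  translation=[
    [0,0.0015,-0.003],
    [0,0.0015,-0.006],
    [0,0.0015,-0.008],
    [0,0.0015,-0.0095],
    [0,0.0015,-0.0095],
    [0,0.0015,-0.0095],
  ],
  twist=[0,0,0,0,0,0],
)

```text
clock: 7.4
eef_pos: [0.64, -0.1783, 0.1097]
tcp_rot: [-3.138, -0.001, 1.571]
wrist_force: [0.8, -0.3, -3.2]
gripper_width: 0.0571
```

Emit:
carry_out(
  translation=[
    [0,0,-0.001],
    [0,0,-0.0015],
    [0,0,-0.0015],
    [0,0,-0.0015],
  ],
  twist=[0,0,0,0],
)

```text
clock: 7.9
eef_pos: [0.6401, -0.1783, 0.1086]
tcp_rot: [-3.138, -0.001, 1.571]
wrist_force: [-1.4, -0.4, -0.4]
gripper_width: 0.0575
```

Contact: the jar's weight has left the wrist. Release and rise.

Emit:
carry_out(
  translation=[
    [0,0,0],
    [0,0,0],
    [0,0,0],
    [0,0,0],
    [0,0,0],
  ],
  twist=[0,0,0,0,0],
  gripper=-1,
)

```text
clock: 8.52
eef_pos: [0.6402, -0.1784, 0.1086]
tcp_rot: [-3.138, -0.001, 1.571]
wrist_force: [-0.7, 0.0, -0.1]
gripper_width: 0.0863
```

Emit:
carry_out(
  translation=[
    [0,0,0.01],
    [0,0,0.04],
    [0,0,0.08],
    [0,0,0.1],
    [-0.02,0.02,0.1],
    [-0.06,0.06,0.1],
    [-0.1,0.1,0.1],
    [-0.14,0.14,0.1],
  ],
  twist=[0,0,0,0,0,0,0,0],
)

```text
clock: 9.52
eef_pos: [0.4992, -0.0373, 0.2095]
tcp_rot: [-3.14, -0.001, 1.571]
wrist_force: [1.0, -0.3, -0.3]
gripper_width: 0.0867
```

Emit:
carry_out(
  translation=[
    [-0.025,0.018,0],
    [-0.0405,0.028,0],
    [-0.0405,0.028,0],
    [-0.0405,0.028,-0.025],
    [-0.0405,0.028,-0.06],
    [-0.0405,0.028,-0.095],
    [-0.0405,0.028,-0.111],
    [-0.0405,0.028,-0.111],
  ],
  twist=[0,0,0,0,0,0,0,0],
)

```text
clock: 10.52
eef_pos: [0.4598, -0.0104, 0.0972]
tcp_rot: [-3.139, -0.001, 1.569]
wrist_force: [-0.1, 0.8, -0.1]
gripper_width: 0.0872
```

Emit:
carry_out(
  translation=[
    [0,0,0],
    [0,0,0],
    [0,0,0],
    [0,0,0],
    [0,0,0],
    [0,0,0],
    [0,0,0],
  ],
  twist=[0,0,0,0,0,0,0],
  gripper=1,
)

```text
clock: 11.4
eef_pos: [0.4596, -0.0103, 0.0974]
tcp_rot: [-3.139, -0.001, 1.57]
wrist_force: [-2.0, 0.1, 2.9]
gripper_width: 0.0433
```

Emit:
carry_out(
  translation=[
    [0,0,0.005],
    [0,0,0.02],
    [0,0,0.045],
    [0,0,0.075],
    [0,0,0.105],
    [0,0,0.13],
    [0,0,0.145],
    [0,0,0.15],
  ],
  twist=[0,0,0,0,0,0,0,0],
)

```text
clock: 12.4
eef_pos: [0.4598, -0.0104, 0.2482]
tcp_rot: [-3.14, -0.001, 1.57]
wrist_force: [-0.3, 0.2, -1.6]
gripper_width: 0.043
```

Emit:
carry_out(
  translation=[
    [0.01,-0.004,0],
    [0.035,-0.015,0],
    [0.065,-0.028,0],
    [0.1,-0.043,0],
    [0.135,-0.058,0],
    [0.165,-0.071,0],
    [0.18,-0.078,0],
    [0.185,-0.08,0],
  ],
  twist=[0,0,0,0,0,0,0,0],
)

```text
clock: 13.4
eef_pos: [0.6455, -0.091, 0.2461]
tcp_rot: [-3.138, -0.001, 1.569]
wrist_force: [-1.3, -0.8, -1.1]
gripper_width: 0.043
```

Emit:
carry_out(
  translation=[
    [0,0,-0.005],
    [0,0,-0.02],
    [0,0,-0.045],
    [0,0,-0.075],
    [0,0,-0.105],
    [0,0,-0.13],
    [0,0,-0.142],
    [0,0,-0.145],
  ],
  twist=[0,0,0,0,0,0,0,0],
)

```text
clock: 14.4
eef_pos: [0.6447, -0.0907, 0.1002]
tcp_rot: [-3.136, -0.002, 1.569]
wrist_force: [0.8, 0.1, -2.2]
gripper_width: 0.043
```

Emit:
carry_out(
  translation=[
    [0,0,-0.002],
    [0,0,-0.004],
    [0,0,-0.005],
    [0,0,-0.0055],
    [0,0,-0.006],
    [0,0,-0.006],
  ],
  twist=[0,0,0,0,0,0],
)

```text
clock: 15.15
eef_pos: [0.6449, -0.0908, 0.0945]
tcp_rot: [-3.137, -0.002, 1.569]
wrist_force: [-0.5, 0.1, -0.1]
gripper_width: 0.0435
```

Emit:
carry_out(
  translation=[
    [0,0,0],
    [0,0,0],
    [0,0,0],
    [0,0,0],
    [0,0,0],
    [0,0,0],
  ],
  twist=[0,0,0,0,0,0],
  gripper=-1,
)

```text
clock: 15.9
eef_pos: [0.6449, -0.0908, 0.0945]
tcp_rot: [-3.137, -0.002, 1.569]
wrist_force: [-0.2, 0.2, -0.3]
gripper_width: 0.086
```

Emit:
carry_out(
  translation=[
    [0,0,0.01],
    [0,0,0.04],
    [0,0,0.08],
    [0,0,0.105],
    [-0.03,0,0.11],
    [-0.08,-0.005,0.11],
    [-0.13,-0.01,0.11],
    [-0.172,-0.011,0.11],
  ],
  twist=[0,0,0,0,0,0,0,0],
)

```text
clock: 16.9
eef_pos: [0.4712, -0.1018, 0.2053]
tcp_rot: [-3.138, -0.001, 1.569]
wrist_force: [0.4, -0.4, 0.6]
gripper_width: 0.0867
```

Emit:
carry_out(
  translation=[
    [0.001,0,0],
    [0.001,0,-0.02],
    [0.001,0,-0.05],
    [0.001,0,-0.08],
    [0.001,0,-0.105],
    [0.001,0,-0.12],
    [0.001,0,-0.125],
    [0.001,0,-0.125],
  ],
  twist=[0,0,0,0,0,0,0,0],
)

```text
clock: 17.9
eef_pos: [0.4732, -0.1021, 0.0805]
tcp_rot: [-3.139, -0.001, 1.569]
wrist_force: [0.1, 1.0, 0.3]
gripper_width: 0.0867
```

Emit:
carry_out(
  translation=[
    [0,0,0],
    [0,0,0],
    [0,0,0],
    [0,0,0],
    [0,0,0],
    [0,0,0],
  ],
  twist=[0,0,0,0,0,0],
  gripper=1,
)

```text
clock: 18.65
eef_pos: [0.4728, -0.102, 0.0807]
tcp_rot: [-3.138, -0.001, 1.569]
wrist_force: [-2.3, 0.2, 4.3]
gripper_width: 0.0573
```

Emit:
carry_out(
  translation=[
    [0,0,0.005],
    [0,0,0.02],
    [0,0,0.045],
    [0,0,0.075],
    [0,0,0.105],
    [0,0,0.13],
    [0,0,0.145],
    [0,0,0.15],
  ],
  twist=[0,0,0,0,0,0,0,0],
)

```text
clock: 19.65
eef_pos: [0.4732, -0.1021, 0.2314]
tcp_rot: [-3.14, -0.0, 1.569]
wrist_force: [-1.2, 0.4, -0.8]
gripper_width: 0.0572
```

Emit:
carry_out(
  translation=[
    [0.01,0.006,0],
    [0.033,0.019,0],
    [0.063,0.036,0],
    [0.097,0.055,0],
    [0.13,0.073,0],
    [0.158,0.089,0],
    [0.172,0.097,0],
    [0.177,0.1,0],
  ],
  twist=[0,0,0,0,0,0,0,0],
)

```text
clock: 20.65
eef_pos: [0.6502, -0.0015, 0.2301]
tcp_rot: [-3.138, -0.0, 1.57]
wrist_force: [-0.9, -0.3, -3.4]
gripper_width: 0.0568
```

Emit:
carry_out(
  translation=[
    [0,0,-0.005],
    [0,0,-0.02],
    [0,0,-0.045],
    [0,0,-0.075],
    [0,0,-0.105],
    [0,0,-0.13],
    [0,0,-0.142],
    [0,0,-0.145],
  ],
  twist=[0,0,0,0,0,0,0,0],
)

```text
clock: 21.65
eef_pos: [0.6493, -0.0017, 0.0842]
tcp_rot: [-3.136, -0.001, 1.57]
wrist_force: [0.2, 0.6, -2.2]
gripper_width: 0.0572
```

Emit:
carry_out(
  translation=[
    [0,0,-0.002],
    [0,0,-0.004],
    [0,0,-0.0055],
    [0,0,-0.0065],
    [0,0,-0.0068],
    [0,0,-0.0068],
  ],
  twist=[0,0,0,0,0,0],
)

```text
clock: 22.4
eef_pos: [0.6496, -0.0017, 0.0778]
tcp_rot: [-3.136, -0.0, 1.57]
wrist_force: [-0.1, 0.3, 1.0]
gripper_width: 0.0569
```

Emit:
carry_out(
  translation=[
    [0,0,0],
    [0,0,0],
    [0,0,0],
    [0,0,0],
    [0,0,0],
  ],
  twist=[0,0,0,0,0],
  gripper=-1,
)

```text
clock: 23.02
eef_pos: [0.6496, -0.0017, 0.0778]
tcp_rot: [-3.136, -0.0, 1.57]
wrist_force: [0.2, 0.6, -0.7]
gripper_width: 0.0863
```

Emit:
carry_out(
  translation=[
    [0,0,0.01],
    [0,0,0.04],
    [0,0,0.08],
    [0,0,0.115],
    [-0.03,-0.03,0.12],
    [-0.08,-0.08,0.12],
    [-0.13,-0.13,0.12],
    [-0.17,-0.18,0.12],
  ],
  twist=[0,0,0,0,1,2,3,4.5],
)

```text
clock: 24.02
eef_pos: [0.4898, -0.169, 0.1988]
tcp_rot: [-3.137, 0.001, 1.65]
wrist_force: [0.2, -0.8, -0.1]
gripper_width: 0.087
```

Emit:
carry_out(
  translation=[
    [-0.0128,-0.016,0],
    [-0.0128,-0.016,0],
    [-0.0128,-0.016,-0.025],
    [-0.0128,-0.016,-0.055],
    [-0.0128,-0.016,-0.085],
    [-0.0128,-0.016,-0.103],
    [-0.0128,-0.016,-0.1083],
    [-0.0128,-0.016,-0.1083],
  ],
  twist=[0,0,0,0,0,0,0,0],
)

```text
clock: 25.02
eef_pos: [0.4777, -0.1846, 0.0907]
tcp_rot: [-3.138, 0.001, 1.651]
wrist_force: [0.2, 1.1, 0.5]
gripper_width: 0.0872
```

Emit:
carry_out(
  translation=[
    [0,0,0],
    [0,0,0],
    [0,0,0],
    [0,0,0],
    [0,0,0],
    [0,0,0],
  ],
  twist=[0,0,0,0,0,0],
  gripper=1,
)

```text
clock: 25.78
eef_pos: [0.4774, -0.1846, 0.0908]
tcp_rot: [-3.137, 0.001, 1.651]
wrist_force: [-1.0, 0.7, 2.6]
gripper_width: 0.0514
```

Emit:
carry_out(
  translation=[
    [0,0,0.005],
    [0,0,0.02],
    [0,0,0.045],
    [0,0,0.075],
    [0,0,0.105],
    [0,0,0.13],
    [0,0,0.145],
    [0,0,0.15],
  ],
  twist=[0,0,0,0,0,0,0,0],
)

```text
clock: 26.78
eef_pos: [0.4776, -0.1847, 0.2418]
tcp_rot: [-3.139, 0.002, 1.651]
wrist_force: [0.3, 0.5, -3.4]
gripper_width: 0.0515
```

Emit:
carry_out(
  translation=[
    [0.008,0.012,0],
    [0.028,0.043,0],
    [0.057,0.087,0],
    [0.088,0.135,0],
    [0.119,0.182,0],
    [0.148,0.226,0],
    [0.168,0.257,0],
    [0.1775,0.271,0],
  ],
  twist=[0,-1,-2,-3,-4,-6,-7,-8],
)

```text
clock: 27.78
eef_pos: [0.6552, 0.09, 0.2396]
tcp_rot: [-3.136, 0.001, 1.514]
wrist_force: [-0.6, -0.7, -3.0]
gripper_width: 0.0517
```

Emit:
carry_out(
  translation=[
    [0,0,-0.005],
    [0,0,-0.02],
    [0,0,-0.045],
    [0,0,-0.075],
    [0,0,-0.105],
    [0,0,-0.13],
    [0,0,-0.142],
    [0,0,-0.145],
  ],
  twist=[0,0,0,0,0,0,0,0],
)

```text
clock: 28.78
eef_pos: [0.6543, 0.0894, 0.0934]
tcp_rot: [-3.133, 0.001, 1.513]
wrist_force: [-0.8, 0.6, -2.8]
gripper_width: 0.0516
```

Lower to z 0.0878, with a -3 mm correction in y.

Emit:
carry_out(
  translation=[
    [0,-0.003,-0.001],
    [0,-0.003,-0.002],
    [0,-0.003,-0.0035],
    [0,-0.003,-0.005],
    [0,-0.003,-0.0058],
    [0,-0.003,-0.0058],
  ],
  twist=[0,0,0,0,0,0],
)

```text
clock: 29.52
eef_pos: [0.6543, 0.0865, 0.088]
tcp_rot: [-3.134, 0.001, 1.513]
wrist_force: [-1.0, -0.1, -0.2]
gripper_width: 0.0519
```

Emit:
carry_out(
  translation=[
    [0,0,0],
    [0,0,0],
    [0,0,0],
    [0,0,0],
    [0,0,0],
    [0,0,0],
  ],
  twist=[0,0,0,0,0,0],
  gripper=-1,
)

```text
clock: 30.28
eef_pos: [0.6543, 0.0864, 0.088]
tcp_rot: [-3.134, 0.001, 1.513]
wrist_force: [-0.3, -0.2, -1.1]
gripper_width: 0.087
```

Emit:
carry_out(
  translation=[
    [0,0,0.01],
    [0,0,0.04],
    [0,0,0.08],
    [0,0,0.12],
    [-0.02,0.03,0.14],
    [-0.05,0.08,0.15],
    [-0.09,0.13,0.15],
    [-0.13,0.18,0.15],
  ],
  twist=[0,0,0,0,0,0,0,0],
)

```text
clock: 31.28
eef_pos: [0.5253, 0.2654, 0.2392]
tcp_rot: [-3.135, -0.0, 1.512]
wrist_force: [0.0, 1.6, -0.1]
gripper_width: 0.0866
```

```bash
python3 - <<'E'
from h import *
print(bot.get_obs()["eef_pos"],bot.get_obs()["gripper_width"])
i=cams.camera_info("top");p,d=cams.read_camera("top");s,_=cams.read_camera("scene")
cv2.imwrite("pics/end_top.png",p[:,:,::-1]);cv2.imwrite("pics/end_scene.png",s[:,:,::-1])
uv,W=cloud(i,d); C=np.array([.6485,-.0453]);a=np.radians(-3.3);R=np.array([[np.cos(a),-np.sin(a)],[np.sin(a),np.cos(a)]])
L=(W[:,:2]-C)@R
for n,h,y in (("tall",.122,-.132),("slim",.110,-.044),("short",.092,.044),("square",.102,.132)):
    m=(abs(L[:,0])<.05)&(abs(L[:,1]-y)<.044)&(abs(W[:,2]-h-.012)<.007); q=L[m].astype(np.float32)
    z=W[m]; A=np.linalg.lstsq(np.c_[z[:,:2],np.ones(len(z))],z[:,2],rcond=None)[0]
    print(n,m.sum(),"z",np.median(z[:,2]).round(4),"rack xy",np.round(cv2.minEnclosingCircle(q)[0],4),q.mean(0).round(4),"want y",y,"tilt",np.hypot(*A[:2]).round(3))
E
```

```text
[0.5253144  0.26543413 0.23915626] 0.08664293639282067
tall 1094 z 0.1339 rack xy [-0.0013 -0.134 ] [-0.0022 -0.1336] want y -0.132 tilt 0.011
slim 615 z 0.1218 rack xy [-0.0017 -0.0447] [-0.0027 -0.0445] want y -0.044 tilt 0.027
short 974 z 0.104 rack xy [-0.002   0.0444] [-0.0031  0.0437] want y 0.044 tilt 0.022
square 1041 z 0.1138 rack xy [-0.0019  0.1305] [-0.0033  0.1299] want y 0.132 tilt 0.01
```

View pics/end_scene.png

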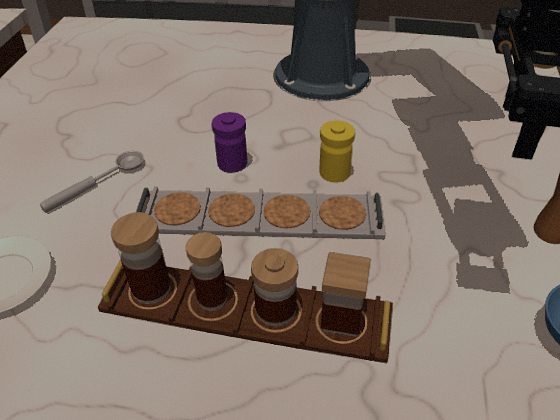

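View pics/end_top.png

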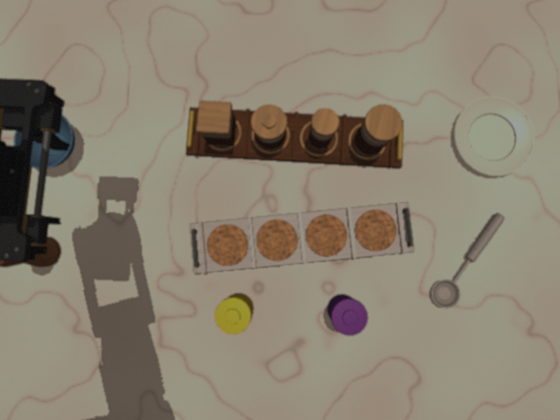

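Both views show all four jars upright in mirrored order: square (215,120), short (268,124), slim (325,125) and tall (380,125) in the top view. They sit within about 3.5 mm of the ring centres, and the gripper is clear.

```bash
python3 -c "
from station import bot
o=bot.get_obs();print(o['clock'],o['wrist_force'],abs(o['qd']).max());print(bot.close_job())"
```

```text
31.375 [ 0.9795595  -0.26834438 -0.2482    ] 0.07599388055241223
the job is handed in; nothing more can be done
None
```

I moved all four jars to the serving rack in reverse order and handed the job in at 31.4 s. From the robot's left they now stand square, short, slim, tall. The purple and yellow look-alikes were not touched.

- **Position:** the last top-camera check puts every jar within about 3.5 mm across the rack and 2 mm along it from its ring centre.
- **Height:** each lid top is at the jar's height plus 12 mm, so the jars rest on the rack base.
- **Tilt:** the fitted tilts are at most 0.03 rad.
- **Set-down:** the wrist force showed each jar's weight taken up by the rack before I opened the fingers. The gripper was clear of everything at hand-in.
- **Disagreement:** the top and scene cameras differed by up to 2 mm on the ring centres, so I placed the jars at their average. No check failed.

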